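# Load, close and pin a parts carrier

### The job

Make up the parts carrier: stand or lay every loose hex fitting inside its tray, then fold the yellow cover fully shut, then put each of the locking pins from the blue stand fully home through a cover hole (any hole, one pin per hole), and last swing the red keeper bar shut over the pins until it snaps into its detent. Leave the gauge, the tube cutter and the loose combination spanner where they lie.

Things in the scene. Friction and masses are not known exactly. Their poses are not given: they have to be found in the camera images.
- carrier: dark steel parts carrier fixed to the bench, base plate 204 (x) by 166 mm (y); origin at the centre of its underside, x along the row of pin holes, y from the holes to the cover's hinge. Open-topped tray inside it: x -60 to 60, y -35 to 62 mm, floor 6 and rim 44 mm up, walls 8 mm. Solid sill with the holes: y -75 to -35 mm, hole row at y = -55 mm, top 44 mm up
- tray_floor (a point): centre of the tray's inner floor
- hole0 (a point): 13 mm pin hole, one of three in a row 45 mm apart; point on its axis, level with the top of the shut cover (50 mm above the carrier's underside). With the cover shut it runs straight down through cover (6 mm) and sill (38 mm). A pin is home when its collar rests on the cover, its foot then 38 mm below this point. Any hole will do for any pin
- hole1 (a point): 13 mm pin hole, one of three in a row 45 mm apart; point on its axis, level with the top of the shut cover (50 mm above the carrier's underside). With the cover shut it runs straight down through cover (6 mm) and sill (38 mm). A pin is home when its collar rests on the cover, its foot then 38 mm below this point. Any hole will do for any pin
- hole2 (a point): 13 mm pin hole, one of three in a row 45 mm apart; point on its axis, level with the top of the shut cover (50 mm above the carrier's underside). With the cover shut it runs straight down through cover (6 mm) and sill (38 mm). A pin is home when its collar rests on the cover, its foot then 38 mm below this point. Any hole will do for any pin
- cover (a joint): angle of the yellow cover, rad: 0 = shut, flat on tray and sill; grows as it opens, up and then a little past upright towards the carrier's +y; starts at 1.45 to 1.78, stop at 1.82. Stiff friction hinge (0.22 N m): stays where left, does not fall shut, no latch. Flat plate 136 mm (carrier x) by 149 mm from hinge axis to free edge, 6 mm thick (3 mm each side of the axis), 0.25 kg
- cover_hinge (a point): middle of the cover's hinge axis, which runs along the carrier's x, 74 mm to +y of the carrier's origin and 47 mm above its underside; the shut cover reaches from here towards the carrier's -y
- cover_edge (a point): middle of the cover's free edge, 149 mm from the hinge axis; moves with the cover
- keeper (a joint): angle of the red keeper bar about its upright pivot, rad: 0 = shut, over the pins along the carrier's +x; grows as it opens towards the carrier's -y; starts at 1.35 to 1.5, stop 1.6. Stays where left; from 0.08 rad it must be pushed (about 5 N at the knob) over a sprung detent ball, which then holds it shut.
- keeper_pivot (a point): axis of the keeper on its post (20 mm across), at x -85, y -55, z 95 mm of the carrier. The catch post (16 x 24 mm, 92 mm high, its lug to 108 mm) that stops the shut bar is at x 89, y -53 mm. The bar is 14 mm wide, 96 to 104 mm above the carrier underside, 4 mm over pins that are home; a pin not home blocks it
- keeper_knob (a point): middle of the black upright knob on the keeper's free end, 14 mm across, 40 mm tall (104 to 144 mm above the carrier's underside), 165 mm from the pivot; moves with the keeper
- pin_stand: blue block fixed to the bench, 140 x 50 x 45 mm, with three 13 mm square holes 45 mm apart along its x; origin at the centre of its underside. The pins' collars rest on its top. A grey bench vise, 255 mm tall, is bolted down in front of it, an obstacle: its far end reaches x = 0.48 m at y = 0 to 0.1 m, and it runs from there towards the robot and to the right; keep the hand clear of it
- pin_0: locking pin, upright in the blue stand, 80 mm long, 50 g: steel shank 10 mm across, 38 mm long, foot tapered over 5 mm; collar 24 mm across, 5 mm thick; black round grip 16 mm across, 37 mm tall. Origin at the bottom of the foot, z up: collar underside at 38 mm, grip from 43 to 80 mm. Two or three of pin_0 to pin_2 are present, in any of the stand's holes, all alike
- pin_1: locking pin, upright in the blue stand, 80 mm long, 50 g: steel shank 10 mm across, 38 mm long, foot tapered over 5 mm; collar 24 mm across, 5 mm thick; black round grip 16 mm across, 37 mm tall. Origin at the bottom of the foot, z up: collar underside at 38 mm, grip from 43 to 80 mm. Two or three of pin_0 to pin_2 are present, in any of the stand's holes, all alike
- pin_2: locking pin, upright in the blue stand, 80 mm long, 50 g: steel shank 10 mm across, 38 mm long, foot tapered over 5 mm; collar 24 mm across, 5 mm thick; black round grip 16 mm across, 37 mm tall. Origin at the bottom of the foot, z up: collar underside at 38 mm, grip from 43 to 80 mm. Two or three of pin_0 to pin_2 are present, in any of the stand's holes, all alike
- fitting_a: stainless hexagonal tube-fitting nut, 20 x 22 mm across and 21 mm tall, standing on end (32 g); origin at the centre of its underside, z up its axis, the 20 mm width along its x. Two or three of fitting_a, fitting_b, fitting_c are present; all are alike
- fitting_b: stainless hexagonal tube-fitting nut, 20 x 22 mm across and 21 mm tall, standing on end (32 g); origin at the centre of its underside, z up its axis, the 20 mm width along its x. Two or three of fitting_a, fitting_b, fitting_c are present; all are alike
- fitting_c: stainless hexagonal tube-fitting nut, 20 x 22 mm across and 21 mm tall, standing on end (32 g); origin at the centre of its underside, z up its axis, the 20 mm width along its x. Two or three of fitting_a, fitting_b, fitting_c are present; all are alike
- gauge: spare pressure gauge, 76 x 44 x 31 mm, lying on the bench; leave alone; origin at the centre of its underside
- tube_cutter: small teal tube cutter, 27 x 70 x 20 mm, lying on the bench; leave alone; origin at the centre of its underside
- spanner: loose combination spanner, 190 x 33 x 9 mm, lying on the bench; leave alone; origin at the centre of its underside

How it is judged (in metres and radians):
On the way, in this order (a step that is already met when the one before it is completed fails the run):
1. every fitting lies inside the open tray (x of fitting_a in the frame of carrier between -0.06 and 0.06 m and y of fitting_a in the frame of carrier between -0.035 and 0.062 m and z of fitting_a in the frame of carrier between 0 and 0.03 m and x of fitting_b in the frame of carrier between -0.06 and 0.06 m and y of fitting_b in the frame of carrier between -0.035 and 0.062 m and z of fitting_b in the frame of carrier between 0 and 0.03 m and x of fitting_c in the frame of carrier between -0.06 and 0.06 m and y of fitting_c in the frame of carrier between -0.035 and 0.062 m and z of fitting_c in the frame of carrier between 0 and 0.03 m), for 0.2 s.
2. the cover is folded shut over them (all of step 1 and value of joint cover below 0.03 rad), for 0.2 s.
3. every pin is home through the cover (value of joint cover below 0.03 rad and (horizontal distance between pin_0 and hole0 below 0.005 m or horizontal distance between pin_0 and hole1 below 0.005 m or horizontal distance between pin_0 and hole2 below 0.005 m) and z of each of pin_0, pin_1, pin_2 in the frame of carrier below 0.0155 m and angle between each of pin_0, pin_1, pin_2's own z axis and vertical below 0.1 rad and (horizontal distance between pin_1 and hole0 below 0.005 m or horizontal distance between pin_1 and hole1 below 0.005 m or horizontal distance between pin_1 and hole2 below 0.005 m) and (horizontal distance between pin_2 and hole0 below 0.005 m or horizontal distance between pin_2 and hole1 below 0.005 m or horizontal distance between pin_2 and hole2 below 0.005 m)), for 0.2 s.
4. the keeper is shut in its detent (all of step 3 and value of joint keeper below 0.03 rad), for 0.2 s.
At the end, for the whole second after the job is handed in: All fittings are inside the tray, the cover is shut (under 0.03 rad), every pin stands upright in a cover hole (foot within 5 mm of its axis, collar within 3.5 mm of the cover), the keeper is shut past its detent ball (under 0.03 rad), all at rest (all of step 1 and all of step 4 and linear speed of each of pin_0, pin_1, pin_2, fitting_a, fitting_b, fitting_c below 0.03 m/s); the robot touches nothing.
It fails at once if the gauge is shifted by more than 3 cm (distance of gauge from where it was at the start of the episode above 0.03 m).
It fails at once if the tube cutter is shifted by more than 3 cm (distance of tube_cutter from where it was at the start of the episode above 0.03 m).
It fails at once if the spanner is shifted by more than 3 cm (distance of spanner from where it was at the start of the episode above 0.03 m).
Of pin_0, pin_1, pin_2 only 2 to 3 are there at a start; the rules pass over those that are not, and their reading is None.
Of fitting_a, fitting_b, fitting_c only 2 to 3 are there at a start; the rules pass over those that are not, and their reading is None.
At some moment in a run one of fitting_a, fitting_b, fitting_c may be knocked a few centimetres aside while the robot is not near it.
It also fails if it takes over 210 s, if anything falls off the work surface, if the arm or the gripper's body presses on something with over 40 N, if the wrist force passes 120 N, or if a joint passes its speed limit or range.

### The arm

A 6-joint arm with a two-finger parallel gripper is mounted at the origin on a cart in front of the work surface, level with it; the furniture and walls round the work are solid. World frame = base frame: x ahead of the robot, y to its left, z up, the work surface at z = 0. Lengths are in mm, angles in degrees, forces in N, time in s.
With the tool pointing down it reaches from about 300 to 950 mm from the base axis. Payload 3.1 kg.
Tool frame: the origin (TCP) lies at the very end of the fingers, on their centre line; the grasp point (between the pads) lies r.grasp_offset behind it (r.grasp_offset is the distance from the TCP to the grasp point, in mm); z points along the fingers, y is the line along which they close (so a half turn about z gives the same grasp; the last joint's range is limited). The gripper opens to 85 mm and grips with 20 to 120 N. Pads are 22 mm wide; open, the fingers measure 114 mm over their backs; the gripper's body (76 mm by 85 mm) begins 54 mm behind the grasp point. The pads swing forward as they close: fully open they stand 13 mm farther back than shut.
Start: joints at [72.783, 17.653, 93.61, -0, 68.738, -3.994], TCP at [142.999, 608.427, 231.272] pointing down, gripper open.
Joint ranges: [-175.34, 175.34], [-45.06, 112.39], [2.9, 150.54], [-68.45, 248.45], [3.09, 151.38], [-168.51, 168.51]. Speed limits (degrees/s): [159.86, 159.86, 180, 180, 180, 180].

### API

Orientations are given as [roll, pitch, yaw] about the fixed x, y, z axes, in that order (R = Rz(yaw) Ry(pitch) Rx(roll)).
In Python, from bench import r gives the robot as it stands. Calls block until the motion is done:
- r.move_ptp(position, orientation): joint-space move of the TCP to a pose.
- r.move_l(position, attitude=None, max_speed=150): straight line of the TCP; attitude=None keeps the orientation; max_speed is the mean speed in mm/s.
- r.goto_joints(angles): joint-space move.
- r.gripper_to(opening): finger opening in mm; the grip force is fixed at half the most; returns when the fingers have stopped.
- r.wait(seconds).
- r.inverse_kinematics(position, orientation): joint angles nearest the present ones, or None.
- r.read_state(): the state.
- r.get_image(name): name is "scene" or "top" or "wrist"; returns the picture (480x640x3 uint8, red, green, blue); there is no depth.
- r.camera_params(name): a dict with "intrinsics" (3x3 intrinsics, pixels), "k1" (the pictures are not rectified: a ray, as slopes to the right and down, at radius r is drawn at 1 + k1 r^2 times it, then the intrinsics apply), "pose" (4x4, takes a point from camera to world coordinates). Camera axes: x right, y up, looking along -z (the intrinsics and any distortion apply to the point x, -y, -z); pixel columns grow to the right and rows downward; lengths in mm; the calibration is good to about 2 mm. A picture is of the moment at which its call begins: read the wrist's pose just before it. camera_params takes no time and is no camera call; for the wrist camera it gives the pose at the moment of the call.
A pose or a line that the arm cannot do raises r.IKError and nothing moves.
- r.job_done(): hands the job in; it is judged then, once.
The state is a dict: "t": time; "qpos": joint angles; "joint_vel": joint speeds; "joint_efforts": joint torques, N m; "ee_pos": TCP position; "tcp_rot": TCP orientation; "wrist_force": force on the tool from outside, world axes, zero at the start; "moment": the same for the moment, N m; "gripper_width": finger opening in mm; "grasp_force": force on a finger pad.
Only numpy, scipy, OpenCV 4.12 (cv2) and the standard library are available. Lean on these libraries where they do the work, as an engineer would, in place of code of your own. Each camera call takes 0.05 s, during which the arm holds its last target. There are 200 camera calls.

## Working session

There is one attempt and no reset: what is moved stays moved. The work goes in short steps, each a Python script; the robot and the scene stay as the last script left them, time stands still between calls to the robot, and variables do not carry over. Pictures are saved under pics/ and viewed, at most 14 in all, crops included, and the job is handed in when it is done.

```bash
mkdir -p pics; ls
python3 - <<'E'
from bench import r
import cv2
for n in("scene","top","wrist"):
    cv2.imwrite(f"pics/{n}0.png",r.get_image(n)[:,:,::-1]); p=r.camera_params(n); print(n,p["intrinsics"],p["k1"],p["pose"].round(3).tolist() if hasattr(p["pose"],'round') else p["pose"])
print(r.grasp_offset,r.read_state())
E
```

```text
bench.py
pics
scene [[521.39067508   0.         312.75880879]
 [  0.         521.39067508 244.72256992]
 [  0.           0.           1.        ]] 0.007856297748765253 [[0.462, 0.66, -0.592, -389.752], [-0.887, 0.337, -0.317, -477.331], [-0.01, 0.671, 0.741, 1235.604], [0.0, 0.0, 0.0, 1.0]]
top [[574.91712894   0.         316.44302434]
 [  0.         574.91712894 254.08615365]
 [  0.           0.           1.        ]] -0.1394304543392544 [[0.012, 0.98, -0.197, 183.539], [-1.0, 0.016, 0.019, 6.652], [0.021, 0.197, 0.98, 1652.415], [0.0, 0.0, 0.0, 1.0]]
wrist [[378.0401155    0.         324.9768307 ]
 [  0.         378.0401155  245.23407575]
 [  0.           0.           1.        ]] -0.06963090891230088 [[0.227, -0.936, -0.268, 75.547], [0.974, 0.217, 0.065, 624.13], [-0.002, -0.275, 0.961, 372.112], [0.0, 0.0, 0.0, 1.0]]
18.700000000000003 {'t': 0.15, 'qpos': array([ 7.27830428e+01,  1.76955951e+01,  9.36725318e+01, -9.03430175e-04,
        6.87385672e+01, -3.99165853e+00]), 'joint_vel': array([-0.05971579, -0.11838159, -0.20300301, -0.04904631,  0.01684506,
       -0.07928864]), 'joint_efforts': array([ 5.24634779e-04, -4.15803337e+01, -2.77146381e+01, -5.57646388e-05,
        6.13901590e-03,  1.16827316e-06]), 'ee_pos': array([142.80531975, 607.79486869, 230.28514184]), 'tcp_rot': array([-1.79893506e+02, -6.58782314e-03,  1.66775024e+02]), 'wrist_force': array([-0.91100247, -0.6550046 , -0.15972675]), 'moment': array([ 0.02176004,  0.0525194 , -0.02842502]), 'grasp_force': 0.0, 'gripper_width': 85.5037166341143}
```

View pics/scene0.png

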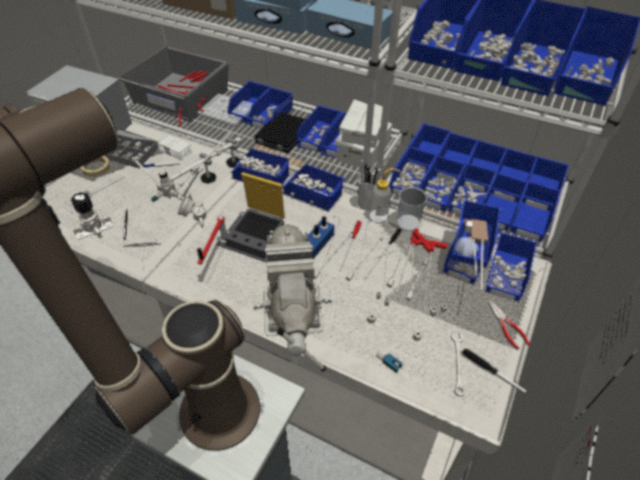

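View pics/top0.png

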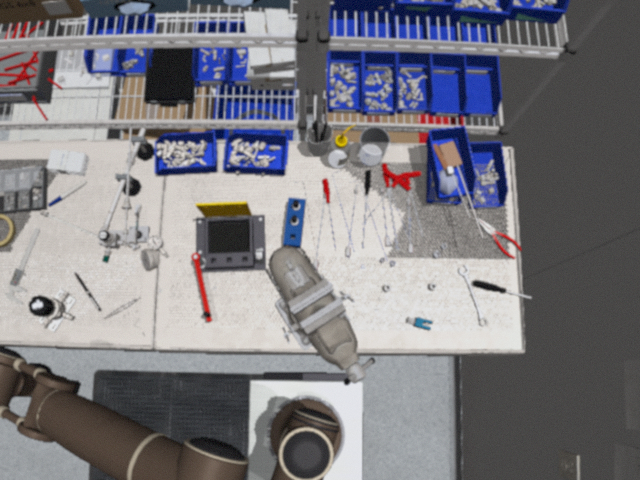

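The two views show the carrier at about (233,243) in the top view, with the cover open at its far side, the red keeper at (203,290), the blue stand at (293,222), the vise at (315,300) and the spanner at (470,297). The cutter is at (418,323), and there are nut candidates at (386,288), (432,287), (436,258) and (446,252). I'll enlarge those areas.

Run:
```python
import cv2,numpy as np
t=cv2.imread("pics/top0.png")
a=cv2.resize(t[230:340,355:495],(800,600),interpolation=cv2.INTER_CUBIC) # ~5.7x,5.45y
cv2.imwrite("pics/c1.png",cv2.resize(t[235:335,360:493],(798,600),interpolation=cv2.INTER_CUBIC))
cv2.imwrite("pics/c2.png",cv2.resize(t[190:330,180:310],(557,600),interpolation=cv2.INTER_CUBIC))
```

```text
(no output)
```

View pics/c1.png

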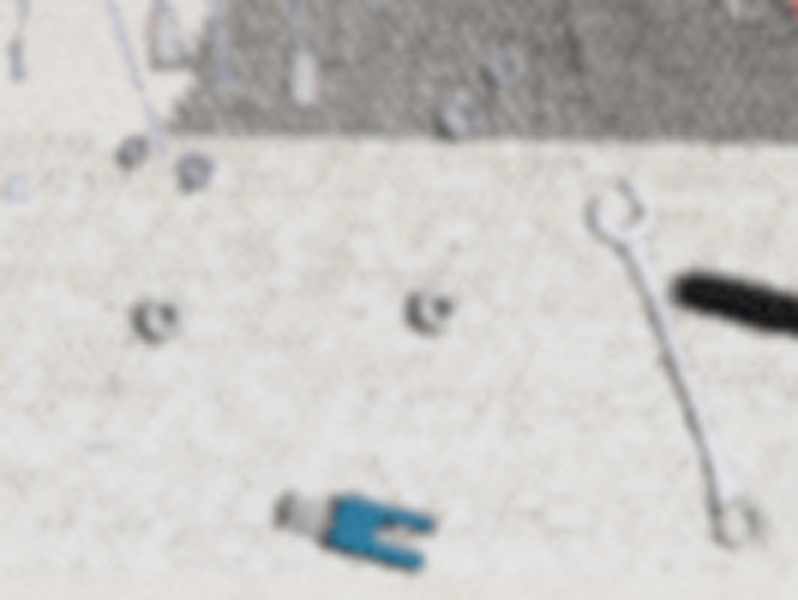

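View pics/c2.png

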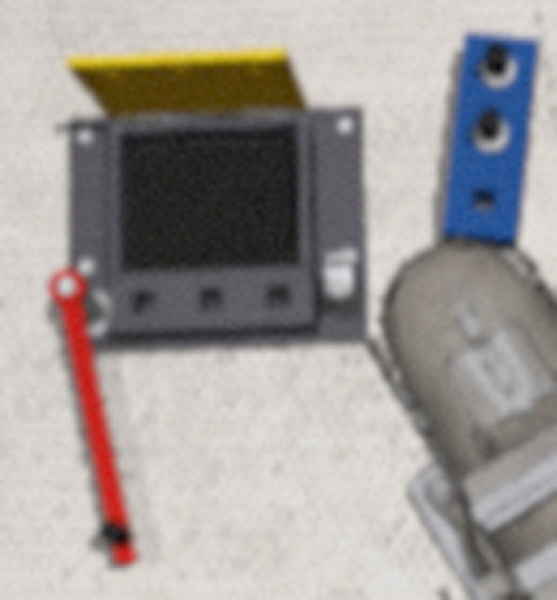

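c1 shows two clear standing nuts at (385.8,288.3) and (431.6,287.2). There are also smaller bluish bits at (382,260), (392,263), (437,254) and (444,246), which look like clutter. c2 shows two pins, in the far and middle stand holes, and the near hole is empty. I'll write helpers and take wrist views.

```bash
cat > h.py <<'E'
from bench import r
import numpy as np, cv2
from scipy.optimize import brentq
def ray(cam,px,P=None):
    P=P or r.camera_params(cam); K=np.array(P["intrinsics"]); T=np.array(P["pose"])
    d=np.array([(px[0]-K[0,2])/K[0,0],(px[1]-K[1,2])/K[1,1]]); rd=np.hypot(*d)
    ru=brentq(lambda q:q*(1+P["k1"]*q*q)-rd,0,1.5) if rd>1e-9 else 0
    d=d*(ru/rd if rd>1e-9 else 1)
    return T[:3,3],T[:3,:3]@np.array([d[0],-d[1],-1.])
def onz(cam,px,z,P=None):
    o,d=ray(cam,px,P); return (o+d*(z-o[2])/d[2])[:2]
def proj(cam,X,P=None):
    P=P or r.camera_params(cam); K=np.array(P["intrinsics"]); T=np.array(P["pose"])
    c=T[:3,:3].T@(np.array(X,float)-T[:3,3]); d=np.array([c[0],-c[1]])/-c[2]; d=d*(1+P["k1"]*d@d)
    return K[:2,:2]@d+K[:2,2]
def shot(name,cam="wrist"):
    P=r.camera_params(cam); im=r.get_image(cam)[:,:,::-1].copy(); cv2.imwrite(f"pics/{name}.png",im); return im,P
E
python3 - <<'E'
from h import *
c2=lambda u,v:(u*130/557+180-.4,v*140/600+190-.4)
for n,p,z in [("nutA",(385.8,288.3),21),("nutB",(431.6,287.2),21),("s1",(382,260),10),("s2",(392,263),10),("s3",(437,254),10),("s4",(444,246),10),("cutter",(418,323),10),("spanEnds",(463,270),5),("span2",(482,323),5)]+[("h%d"%i,c2(*q),44) for i,q in enumerate([(144,300),(211,298),(279,296)])]+[("pivot",c2(67,287),104),("knobtop",c2(118,533),144),("pinfar",c2(494,55),87),("pinmid",c2(488,122),87),("standhole",c2(483,200),45)]+[("base%d"%i,c2(*q),6) for i,q in enumerate([(71,122),(357,108),(363,340),(80,347)])]+[("coverTop",c2(*q),190) for q in [(70,66),(284,54)]]:
    print(n,onz("top",p,z).round(0))
E
```

```text
nutA [ 414. -225.]
nutB [ 419. -358.]
s1 [ 499. -216.]
s2 [ 490. -245.]
s3 [ 519. -380.]
s4 [ 544. -401.]
cutter [ 316. -319.]
spanEnds [ 473. -458.]
span2 [ 317. -509.]
h0 [486. 270.]
h1 [488. 226.]
h2 [490. 180.]
pivot [482. 311.]
knobtop [321. 264.]
pinfar [646.  40.]
pinmid [600.  43.]
standhole [557.  46.]
base0 [617. 333.]
base1 [630. 135.]
base2 [468. 126.]
base3 [460. 319.]
coverTop [605. 300.]
coverTop [614. 167.]
```

Run:
```python
from h import *
p=r.read_state()["ee_pos"]
r.move_l([p[0],p[1],420]); 
r.move_ptp([530,180,420],[180,0,180]); shot("wcar"); print(r.camera_params("wrist")["pose"])
r.move_ptp([450,-290,330],[180,0,180]); im,P=shot("wnut")
r.move_ptp([430,-290,200],[180,0,180]); im,P=shot("wnut2")
for X in[(414,-225,21),(419,-358,21)]: print(proj("wrist",X,P))
print(r.read_state()["t"])
```

```text
[[-3.37148190e-03 -9.61312781e-01 -2.75438504e-01  4.60565962e+02]
 [ 9.99994312e-01 -3.21556777e-03 -1.01763668e-03  1.80808171e+02]
 [ 9.25759695e-05 -2.75440368e-01  9.61318155e-01  5.61805013e+02]
 [ 0.00000000e+00  0.00000000e+00  0.00000000e+00  1.00000000e+00]]
[400.96980166 200.26914277]
[246.46760934 205.57340785]
6.1417
```

View pics/wcar.png

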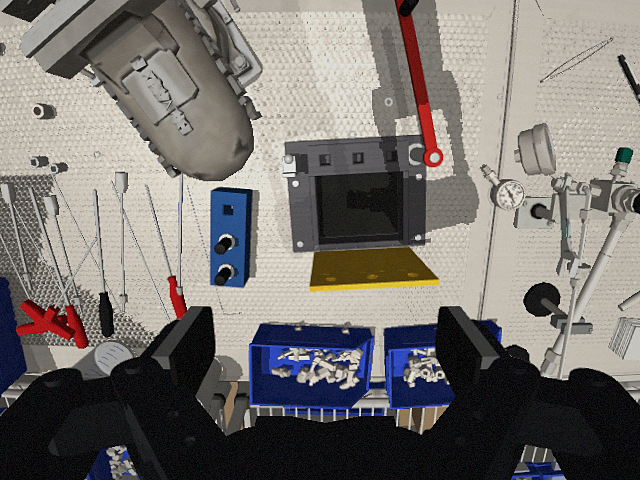

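View pics/wnut.png

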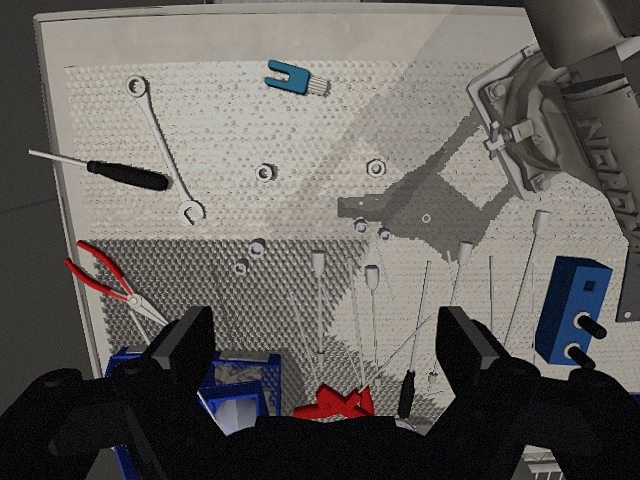

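wcar shows the carrier with its holes at about (392,157), (358,158) and (324,159), the cover upright, and two pins with an empty near hole. wnut shows the nuts at (264,173) and (376,168), and four pale barrel-like pieces at (257,248), (240,267), (361,226) and (384,233).

Run:
```python
import cv2
t=cv2.imread("pics/wnut2.png")
cv2.imwrite("pics/c3.png",cv2.resize(t[150:380,190:490],(782,600),interpolation=cv2.INTER_CUBIC))
```

```text
(no output)
```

View pics/c3.png

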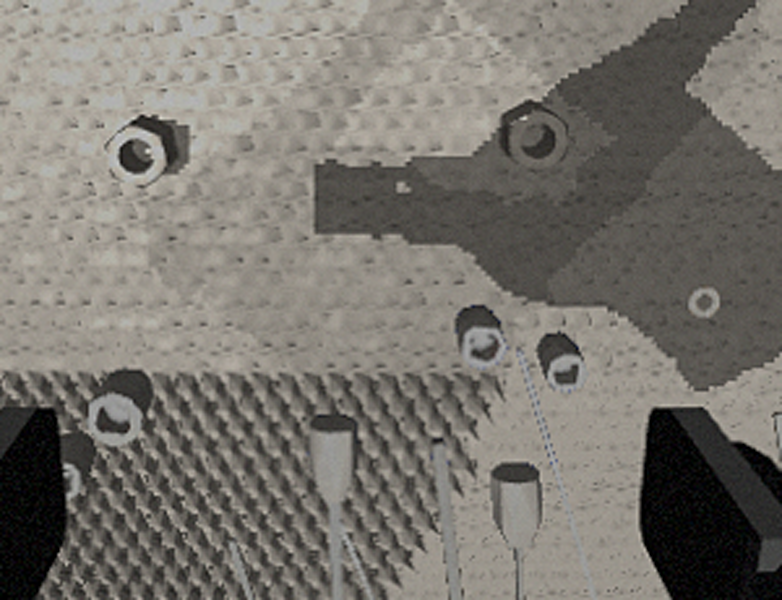

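c3 shows hex nuts only at crop (140,152) and (537,137). The other four are round sockets and therefore clutter, so there are two fittings. Next I'll take straight-down views of each to get its centre and flat angle.

```bash
cat >> h.py <<'E'
def patch(cam,im,P,c,z,half=20,s=10):
    "metric view of plane z round c: column = -world y, row = -world x, s px/mm"
    n=int(2*half*s); g=np.array([[proj(cam,[c[0]+half-(i+.5)*n/40/s,c[1]+half-(j+.5)*n/40/s,z],P) for j in range(40)] for i in range(40)],np.float32)
    g=cv2.resize(g,(n,n),interpolation=cv2.INTER_CUBIC)
    return cv2.remap(im,g[...,0],g[...,1],cv2.INTER_CUBIC)
E
python3 - <<'E'
from h import *
P=r.camera_params("wrist"); out=[]
for px in[(243.7,208.3),(396,202.5)]:
    c=onz("wrist",px,21,P); print(c)
    r.move_ptp([c[0]+69,c[1],100],[180,0,180]); im,Q=shot("n%d"%px[0]); out.append(patch("wrist",im,Q,c,21,20,10))
cv2.imwrite("pics/nn.png",cv2.GaussianBlur(np.hstack(out),(0,0),3))
E
```

```text
[ 423.05571934 -362.05783142]
[ 417.5671972  -230.14475723]
```

View pics/nn.png

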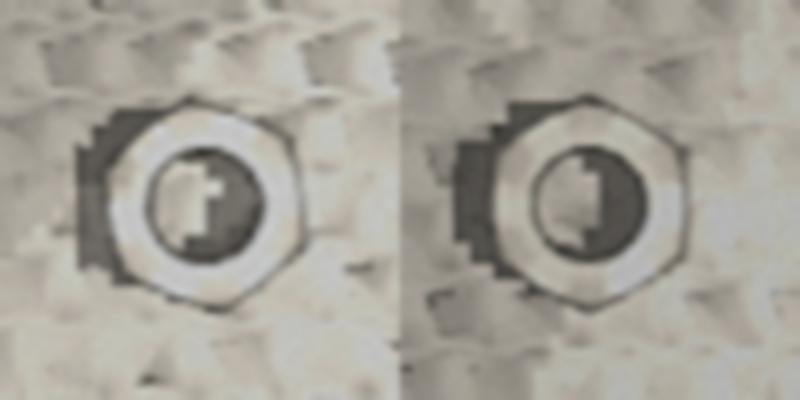

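The patches give nut centres of (422.6,-362.7) with flats at yaw +8.5°, and (417.2,-229.1) with yaw 0. I'll pick the first and photograph the carrier from above while holding it.

```bash
cat >> h.py <<'E'
def pick(x,y,yaw,z=3,w=45,up=420):
    r.gripper_to(w); r.move_ptp([x,y,z+70],[180,0,yaw]); r.move_l([x,y,z],max_speed=80)
    r.gripper_to(5); s=r.read_state(); print("grip",s["gripper_width"],s["grasp_force"],s["t"])
    r.move_l([x,y,up],max_speed=250)
E
python3 - <<'E'
from h import *
pick(417.2,-229.1,180)
r.move_ptp([560,225,320],[180,0,180]); print(r.read_state()["gripper_width"])
im,P=shot("wc2"); np.save("wc2P.npy",P,allow_pickle=True)
cv2.imwrite("pics/wc2c.png",patch("wrist",im,P,(530,225),44,130,3)[:600])
# held nut check
E
```

```text
grip 17.909134163221392 59.11616576195229 9.6917
17.864289172173482
```

View pics/wc2c.png

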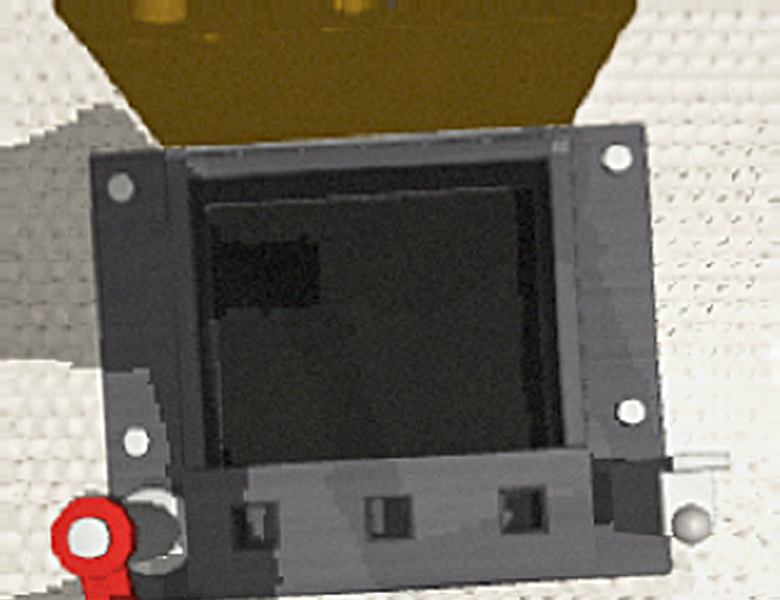

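The patch shows hole centres at (256,526), (389,517) and (523,510). That gives (484.7,269.7), (487.7,225.3) and (490,180.7), with 44.6 mm spacing as expected. The carrier yaw is about -86.6° and its origin about (542.4,228.5). I'll place both nuts.

```bash
cat >> h.py <<'E'
O=np.array([542.4,228.5]); PSI=np.radians(-86.6)
def W(x,y): return O+np.array([np.cos(PSI)*x-np.sin(PSI)*y,np.sin(PSI)*x+np.cos(PSI)*y])
def drop(x,y,yaw=-176.6):
    p=W(x,y); r.move_ptp([*p,300],[180,0,yaw]); r.move_l([*p,60]); r.move_l([*p,10],max_speed=60)
    print(r.read_state()["wrist_force"].round(1)); r.gripper_to(34); r.move_l([*p,300],max_speed=250)
E
python3 - <<'E'
from h import *
r.move_l([560,225,400]); drop(-18,10); r.move_l([*W(-18,10),420])
c=(422.6,-362.7)
r.move_ptp([c[0]+69,c[1],200],[180,0,180]); im,P=shot("n2b"); cv2.imwrite("pics/n2bp.png",patch("wrist",im,P,c,21,30,7)); print(r.read_state()["t"])
E
```

```text
[-3.2 -1.8  5.3]
22.1667
```

View pics/n2bp.png

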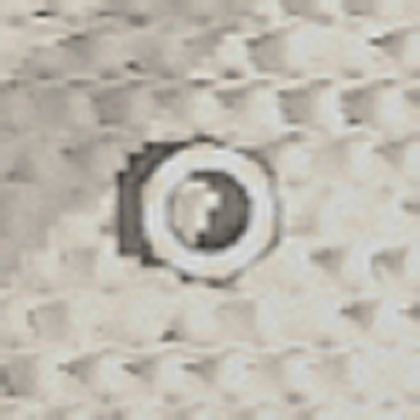

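The nut is still centred at (210,210), so it hasn't moved. I'll pick it, place it, then check the tray and the pins from above.

Run:
```python
from h import *
pick(422.6,-362.7,-171.5); drop(18,-20)
r.move_l([*W(18,-20),400]); r.move_ptp([600,225,330],[180,0,180]); im,P=shot("tr")
a=patch("wrist",im,P,(545,225),20,75,4)
r.move_ptp([690,42,330],[180,0,180]); im,P=shot("st"); b=patch("wrist",im,P,(605,42),87,75,2.6)
cv2.imwrite("pics/trst.png",np.hstack([cv2.resize(a,(400,400)),cv2.resize(b,(400,400))])); print(r.read_state()["t"])
```

```text
grip 17.389810072951384 59.026316528907046 24.4417
[-2.9 -1.1  5.5]
34.9833
```

View pics/trst.png

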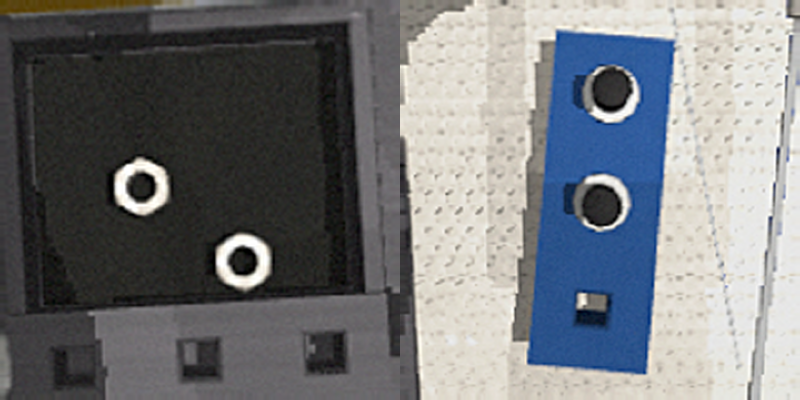

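Both nuts stand in the tray, at patch (140,186) and (243,260). The pin tops read (646.6,38.3) and (603.5,41.6). Now I'll fold the cover with closed fingers from behind, following its arc.

Run:
```python
from h import *
A=[180,0,-176.6]
def tcp(y,z): return [*W(0,y),z]
r.move_l([690,42,400]); r.gripper_to(0)
r.move_ptp(tcp(118,320),A); r.move_l(tcp(118,157),max_speed=150)
for th in list(np.arange(1.6,0.04,-.13))+[0.03,0]:
    t=np.array([-np.cos(th),np.sin(th)]); n=np.array([np.sin(th),np.cos(th)])
    q=np.array([74,47])+110*t+3*n+[11,0]
    r.move_l(tcp(*q),max_speed=120); f=r.read_state()["wrist_force"]
    print(round(th,2),q.round(),f.round(1))
    if np.linalg.norm(f)>35: print("STOP");break
z=50
while z>46 and r.read_state()["wrist_force"][2]<15:
    z-=.5; r.move_l(tcp(q[0],z),max_speed=20)
print(z,r.read_state()["wrist_force"].round(1),r.read_state()["ee_pos"])
r.move_l(tcp(q[0],400),max_speed=250)
r.move_ptp([560,225,320],[180,0,180]); im,P=shot("cs"); np.save("P_cs.npy",P,allow_pickle=True)
cv2.imwrite("pics/csp.png",patch("wrist",im,P,(530,225),50,100,3)); print(r.read_state()["t"])
```

```text
1.6 [ 91. 157.] [0.5 0.2 0.7]
1.47 [ 77. 157.] [-0.  -0.3  0.1]
1.34 [ 63. 155.] [-0.1 -0.1  0. ]
1.21 [ 49. 151.] [ 0.5 -0.6  0.3]
1.08 [ 36. 145.] [-0.8  0.7  0.2]
0.95 [ 23. 138.] [ 0.6  0.  -0.3]
0.82 [ 12. 129.] [0.4 0.1 0.4]
0.69 [  2. 119.] [ 0.6 -0.1  0.8]
0.56 [ -7. 108.] [-0.2  0.7  0.2]
0.43 [-14.  96.] [-0.2 -0.7  0.9]
0.3 [-19.  82.] [-0.4  0.2 -0.5]
0.17 [-23.  69.] [ 0.3 -0.4 -0.4]
0.03 [-25.  53.] [-0.8 -0.4  0.1]
0 [-25.  50.] [ 0.8 -0.3  0.2]
47.0 [-5.  -2.7 17. ] [517.88922266 227.17985372  49.90845473]
45.5083
```

View pics/csp.png

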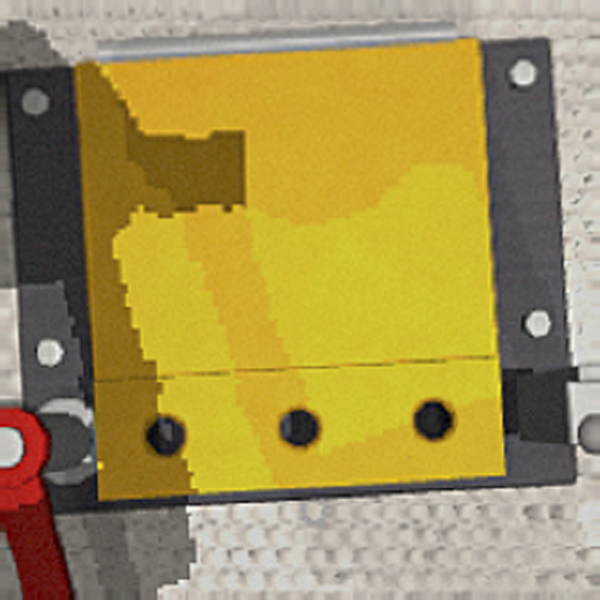

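The cover is flat and shut. The holes at z=50 are at (165,435), (299,428) and (433,420), which gives (485,270), (487.3,225.3) and (490,180.7). I'll pick the middle pin and look at its foot in hand.

Run:
```python
from h import *
r.move_l([560,225,400])
r.move_ptp([603.5,41.6,330],[180,0,180])
pick(603.5,41.6,180,z=53,w=40,up=330)
r.move_ptp([560,181,330],[180,0,180]); p=r.read_state()["ee_pos"]; print(p,r.read_state()["tcp_rot"])
im,P=shot("hp1"); cv2.imwrite("pics/hp1p.png",patch("wrist",im,P,p[:2],p[2]-46,30,10)); print(r.read_state()["t"])
```

```text
grip 14.227730194576694 58.446199893951416 49.6833
[559.37986428 181.17813386 328.67020144] [-1.79919399e+02 -1.07649804e-01 -1.79912799e+02]
51.625
```

View pics/hp1p.png

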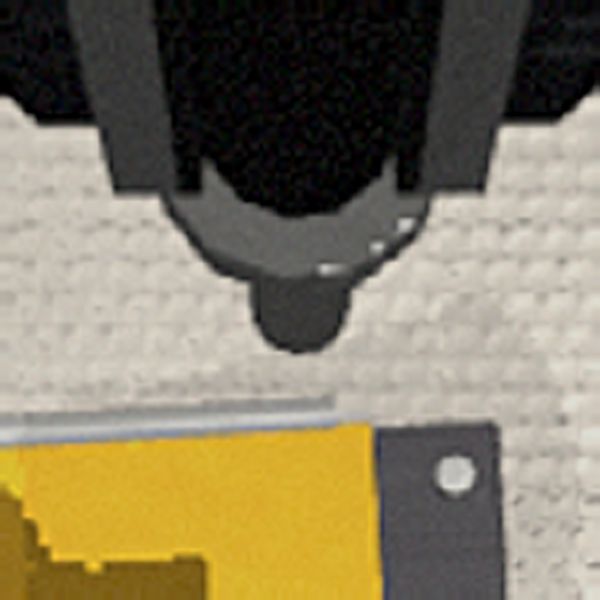

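The foot outline bottoms out at (300,352). The foot is centred in y and sits about 1.3 mm towards the robot in x. I'll insert into hole2 with force guarding and a small spiral search.

```bash
cat >> h.py <<'E'
A180=[180,0,180]
def go(x,y,z,v=60):
    "line with one feedback correction of the lateral error"
    r.move_l([x,y,z],A180,max_speed=v); r.wait(.3); e=np.array([x,y])-r.read_state()["ee_pos"][:2]
    return np.array([x,y])+e
def insert(x,y):
    r.move_ptp([x,y,330],A180); r.move_l([x,y,150],max_speed=150); c=go(x,y,102); r.move_l([*c,102]); r.wait(.2)
    f0=r.read_state()["wrist_force"]; print("start",r.read_state()["ee_pos"].round(2),f0.round(1))
    offs=[(0,0)]+[(a*np.cos(k*np.pi/4),a*np.sin(k*np.pi/4)) for a in(1.2,2.2,3.2) for k in range(8)]
    for o in offs:
        b=c+o; r.move_l([*b,99],max_speed=40); z=99; ok=False
        while z>90.9:
            z-=1; r.move_l([*b,z],max_speed=25); f=r.read_state()["wrist_force"]-f0
            if f[2]>7: break
        else: ok=True
        if ok: break
    print("entered" if ok else "NOT",o,z,f.round(1))
    if not ok: return False
    while z>57.5:
        z-=1; r.move_l([*b,z],max_speed=40); f=r.read_state()["wrist_force"]-f0
        if abs(f[0])>4 or abs(f[1])>4: b=b+np.clip(f[:2],-8,8)*.04
        if f[2]>22: break
    s=r.read_state(); print("end",z,s["ee_pos"].round(2),f.round(1),s["gripper_width"],s["t"]); return True
E
python3 - <<'E'
from h import *
insert(490+1.3,180.7)
E
```

```text
start [491.03 180.61 101.99] [-0.2  0.4 -1.1]
entered (0, 0) 90 [ 0.2 -0.6  1.3]
end 58 [491.76 180.74  61.86] [-8.8 -1.8 24.9] 14.463311212111334 65.55
```

It went in, but the TCP reading is about 4 mm above the expected home height. I'll release and press on the pin's top with closed fingers.

```bash
cat >> h.py <<'E'
def press(x,y,zt=92,fm=18):
    r.gripper_to(26); p=r.read_state()["ee_pos"]; r.move_l([p[0],p[1],125],max_speed=60); r.gripper_to(0)
    r.move_l([x,y,102],max_speed=60); r.wait(.3); f0=r.read_state()["wrist_force"]; z=102
    while z>zt-4:
        z-=.5; r.move_l([x,y,z],max_speed=25); s=r.read_state(); f=s["wrist_force"]-f0
        if f[2]>3: print(z,s["ee_pos"][2].round(2),f.round(1))
        if f[2]>fm: break
    r.move_l([x,y,150],max_speed=100); r.move_l([x,y,330],max_speed=200); print("t",r.read_state()["t"])
E
python3 - <<'E'
from h import *
press(490,180.7)
E
```

```text
91.5 92.01 [-1.4  0.7  5.7]
91.0 92.01 [-2.   0.1  7.7]
90.5 91.97 [-2.9 -0.6 10.4]
90.0 91.97 [-3.7 -0.4 13.5]
89.5 91.95 [-4.4 -1.3 15.8]
89.0 91.94 [-5.5 -0.9 18.1]
t 76.6
```

The top is at z=92.0, exactly home. Second pin next.

Run:
```python
from h import *
r.move_l([490,180.7,400],max_speed=250); r.move_ptp([646.6,38.3,330],A180)
pick(646.6,38.3,180,z=53,w=40,up=330)
r.move_ptp([560,181,330],A180); r.wait(.2); shot("hp2")
if insert(487.3+.8,225.3): press(487.3,225.3)
```

```text
grip 14.21732330538215 58.45117270946503 80.6
start [487.87 225.21 102.01] [-1.  -0.6 -0.4]
entered (0, 0) 90 [ 0.9 -0.1  0.3]
end 57 [487.96 225.25  58.81] [-2.9 -0.5 12. ] 14.580749611024796 97.05
91.5 92.02 [ 0.3 -0.4  3.3]
91.0 92.02 [-1.2 -0.2  6.1]
90.5 91.96 [-2.2 -0.9  9.2]
90.0 91.99 [-3.5 -1.1 11.6]
89.5 91.94 [-2.3 -1.6 13.2]
89.0 91.96 [-3.1 -2.1 16.8]
88.5 91.97 [-4.5 -2.6 18.3]
t 108.375
```

Both pins are home, with their tops at z=92.0. For the keeper I'll straddle the knob and push with the rear finger, with the hand tilted 20° towards the pivot so it stays clear of the vise. First I'll check IK and measure the knob's position by colour.

```bash
cat >> h.py <<'E'
PV=W(-85,-55)
def kp(th,a=28,i=4,z=118):
    ph=PSI-th; b=np.array([np.cos(ph),np.sin(ph)]); t=np.array([-b[1],b[0]]) # closing direction = +phi
    return [*(PV+(165-i)*b+a*t),z],[180,20,(np.degrees(ph)+180+180)%360-180]
E
python3 - <<'E'
from h import *
print(PV)
for th in(1.4,1.1,.8,.5,.2,0):
    p,o=kp(th); q=r.inverse_kinematics(p,o); print(th,np.round(p),np.round(o),None if q is None else np.round(q))
# red bar direction from top camera now
r.move_l([487.3,225.3,400]); r.move_ptp([420,290,350],A180); im,P=shot("kb")
a=patch("wrist",im,P,(400,290),104,130,2).astype(int); m=((a[...,2]>110)&(a[...,1]<60)&(a[...,0]<70)).astype(np.uint8)
n,l,s,c=cv2.connectedComponentsWithStats(m); k=1+np.argmax(s[1:,4]); ys,xs=np.nonzero(l==k)
x=530-ys/2; y=420-xs/2; d=np.c_[x,y]-PV; far=d[np.hypot(*d.T)>60].mean(0); ang=np.arctan2(far[1],far[0]); print("area",s[k],"theta",(PSI-ang+np.pi)%(2*np.pi)-np.pi,"maxr",np.hypot(*d.T).max(), x.max(),y.max(),y.min(),x.min())
E
```

```text
[482.45576771 310.08853483]
1.4 [332. 246. 118.] [180.  20.  13.] [ 27.  16. 114.   5.  70. 101.]
1.1 [358. 205. 118.] [180.  20.  30.] [ 25.  16. 113.  -2.  71.  86.]
0.8 [394. 172. 118.] [180.  20.  48.] [ 24.  17. 112.  -8.  70.  70.]
0.5 [439. 153. 118.] [180.  20.  65.] [ 23.  19. 110. -14.  68.  55.]
0.2 [488. 147. 118.] [180.  20.  82.] [ 22.  20. 107. -19.  64.  41.]
0 [520. 151. 118.] [180.  20.  93.] [ 22.  21. 106. -22.  61.  31.]
area [ 198   72  117  332 8636] theta 1.375276167970668 maxr 160.99598915310568 494.0 321.0 263.0 328.5
```

The keeper angle is 1.375 rad, within the stated range. Swinging it shut now.

Run:
```python
from h import *
r.gripper_to(72)
p,o=kp(1.375,0,4,260); r.move_ptp(p,o); r.move_l(kp(1.375,0)[0],max_speed=100); r.wait(.2)
f0=r.read_state()["wrist_force"]; print("down",f0.round(1))
for th in list(np.arange(1.3,0.12,-.1))+[.1,.06,.03,0]:
    p,o=kp(th); r.move_l(p,o,max_speed=100 if th>.15 else 30); f=r.read_state()["wrist_force"]-f0
    if np.linalg.norm(f)>5: print(round(th,2),f.round(1))
    if np.linalg.norm(f)>35: print("STOP");break
a=28
while a<48 and np.linalg.norm(f)<22:
    a+=1; r.move_l(kp(0,a)[0],max_speed=20); s=r.read_state(); f=s["wrist_force"]-f0; print(a,f.round(1),s["ee_pos"].round(1))
print(s["t"] if a>28 else "")
```

```text
down [0.3 0.1 0.7]
0.06 [-4.9  1.9  3.4]
29 [-4.9  1.2 -0. ] [520.2 150.9 117.8]
30 [-6.2 -0.8  2. ] [520.2 150.8 117.7]
31 [-8.3  1.1  3.1] [520.3 150.8 117.6]
32 [-10.3   1.5   4. ] [520.4 150.8 117.4]
33 [-11.4   1.7   6.3] [520.5 150.7 117.4]
34 [-13.5   2.1   7. ] [520.5 150.7 117.2]
35 [-15.    2.3   8.4] [520.6 150.6 117.1]
36 [-16.8   2.5   8.5] [520.6 150.6 117. ]
37 [-18.2   2.    9.7] [520.7 150.5 116.9]
38 [-21.4   3.4  10.4] [520.7 150.5 116.7]
122.65
```

It hit a hard stop after the detent. I'll back off, lift, and look with my last picture.

Run:
```python
from h import *
r.move_l(kp(0,18)[0],max_speed=40); r.move_l(kp(0,18,4,330)[0],max_speed=150)
r.move_ptp([560,215,340],A180); r.wait(.5); im,P=shot("fin"); a=patch("wrist",im,P,(530,215),100,110,2.7)
m=((a[...,2]>110)&(a[...,1]<60)&(a[...,0]<70)); ys,xs=np.nonzero(m); x=640-ys/2.7; y=325-xs/2.7; d=np.c_[x,y]-PV
k=np.hypot(*d.T)>50; f=np.polyfit(d[k,1],d[k,0],1); print("theta from slope",(PSI-np.arctan2(-f[0],-1))); print(r.read_state()["wrist_force"],r.read_state()["t"])
cv2.imwrite("pics/finp.png",a)
```

```text
theta from slope -4.605614796482857
[0.07762408 0.94979347 0.40241338] 126.9
```

View pics/finp.png

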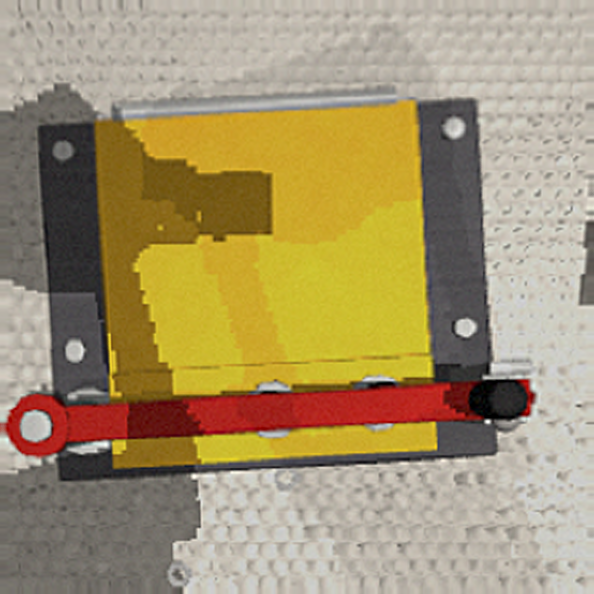

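The bar lies over the collars, running from (37,425) to (530,398). That slope of 3.1° matches the carrier's 3.4°, so it is shut. I'm handing in.

```bash
python3 -c "
from bench import r
print(r.job_done())"
```

```text
the job is handed in; nothing more can be done
None
```

I handed the job in at about 127 s: both fittings are in the tray, the cover is shut, both pins are fully home, and the keeper is shut on its stop past the detent; I got no pass/fail verdict back.

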